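# Clear the drain pan, bring the bronze bolt to inspection, restore the pan

## Robot

A 6-joint arm with a two-finger parallel gripper is mounted at the origin on the work surface. World frame = base frame: x ahead of the robot, y to its left, z up, the work surface at z = 0. Lengths are in mm, angles in degrees, forces in N, time in s.
With the tool pointing down it reaches from about 275 to 825 mm from the base axis. Payload 4.9 kg.
Tool frame: the origin (TCP) lies at the very end of the fingers, on their centre line; the grasp point (between the pads) lies 19 mm behind it; z points along the fingers, y is the line along which they close (so a half turn about z gives the same grasp; the last joint's range is limited). The gripper opens to 85 mm and grips with 20 to 120 N. Pads are 22 mm wide; open, the fingers measure 114 mm over their backs; the gripper's body (76 mm by 85 mm) begins 54 mm behind the grasp point. The pads swing forward as they close: fully open they stand 13 mm farther back than shut.
Start: joints at [67.483, 18.69, -11.035, 60.275, 0, 82.311], TCP at [140.75, 531.703, 195.881] pointing down, gripper open.
Joint ranges: [-152.03, 152.03], [-55.5, 102.48], [-74.3, 77.21], [-110.64, 120.58], [-84.22, 78.4], [-180, 180]. Speed limits (degrees/s): [147.25, 147.25, 180, 180, 180, 180].

## Interface

Orientations are given as [roll, pitch, yaw] about the fixed x, y, z axes, in that order (R = Rz(yaw) Ry(pitch) Rx(roll)).
In Python, from station import env gives the robot as it stands. The module is installed in compiled form; this text tells all that it offers.
- The arm moves only by the shell command python3 -m inch 'ROWS' [OPENING] [FORCE]. ROWS is a JSON object of lists of equal length, an entry for each row: "offset": the shift along the tool's x, y, z in units of 400 mm (1.0 is 400 mm), a list of three; "rotation": the turn, a rotation vector about the tool's x, y, z in units of 0.5 rad (1.0 is 0.5 rad), a list of three. In form: {"offset": [[x, y, z], ...], "rotation": [[ax, ay, az], ...]}. A call has 1 to 20 rows; each row is the pose to reach, as a shift and turn from the pose commanded when the call began, along the tool's axes at that moment; what a row does not reach only later rows make up. A row lasts 1/8 s, in which the tool goes at most 62.5 mm and 10.7 degrees, less where a joint would pass 70% of its speed; a pose out of reach is approached as far as the arm can. A call with a number of a shift or a turn outside -1 to 1 is refused whole. A call with a gripper value outside its range is refused whole. OPENING is the closure, from -1 (fully open) to 1 (shut), set as the call begins (- or left out, the last holds). The fingers move at their own pace and stop on an object; FORCE is the grip in N (left out, the last holds). Time passes only in rows, so rows that repeat a pose let the fingers close. It gives the time, the measured TCP pose, the force, the opening and the grip force at its end, in the units of the state.
- env.state(): the state, without advancing time (a new reading comes with each control period).
- env.camera(name): name is "scene" or "side" or "wrist"; returns a dict with "image" (400x640x3 uint8, blue, green, red), "K" (3x3 intrinsics, pixels), "k1" (the pictures are not rectified: a ray, as slopes to the right and down, at radius r is drawn at 1 + k1 r^2 times it, then the intrinsics apply), "origin" and "attitude" of the camera in the world; the wrist camera has in their place "T_tool_cam" (4x4, takes a point from camera to tool coordinates, whose origin is the TCP and whose axes are the flange's). Camera axes: x right, y up, looking along -z (the intrinsics and any distortion apply to the point x, -y, -z); pixel columns grow to the right and rows downward; lengths in mm; the calibration is good to about 2 mm. A picture is of the moment at which its call begins: read the wrist's pose just before it. There is no depth.
- env.hand_in(): hands the job in; it is judged then, once.
Trained networks look in the newest picture that a camera, given by its name, has taken for a name from the list of things; names that differ only in an ending like _2 or _b are one class to them, and where a whole thing is asked for, a point or a joint stands for the part that bears it (a point fixed in the world has none). Each returns a list of dicts, best first, with "confidence" (0 to 1); they miss things now and then, are a little off and sometimes report something else, mostly with a low value. They report only what shows in the picture. A call takes as long as a camera call. They do not tell look-alikes from the thing itself.
- env.outline_of(camera, target): "region" (400x640 bool, what is visible of it) and "rect" ([left, top, width, height] in pixels, round what is visible of it).
The state is a dict: "clock": time; "joints": joint angles; "qd": joint speeds; "effort": joint torques, N m; "ee_pos": TCP position; "tool_rot": TCP orientation; "wrist_force": force on the tool from outside, world axes, zero at the start; "wrist_torque": the same for the moment, N m; "width": opening from 0.0 (shut) to 1.0 (fully open); "grasp_force": force on a finger pad.
Only numpy, scipy, OpenCV 4.12 (cv2) and the standard library are available. Lean on these libraries where they do the work, as an engineer would, in place of code of your own. Each camera call takes 0.05 s, during which the arm holds its last target. There are 200 camera calls.

## Task

The bronze bolt in the drain pan is hemmed in by the funnel and the brush head: without shifting the bolt, first stand both of them upright on the yellow mat. Then lift the bolt out and lay it gently in both notches of the green inspection stand, sitting there lengthwise as it sat in the pan; only then put the funnel and the brush head back, upright, each centred on the round pad of the pan where it stood before. Leave the two black nuts and the amber jar alone.

Things in the scene. Friction and masses are not known exactly. Their poses are not given: they have to be found in the camera images.
- pan: Fixed steel drain pan, 200 (x) x 250 (y) mm, rim 18 mm high. Origin: centre of underside, z up. Two blue notched saddles, 8 mm thick, 39 mm wide, tops 43 mm high, at x = -30 and +30 mm, y = 0, carry the bolt along the pan's x, its axis 39 mm above the origin. Two black 94 mm pads, tops 6 mm high, centred at x = 0, y = +60 and -60 mm: funnel on one, brush head on the other.
- bolt: Grimy bronze hexagon-head bolt lying level on the pan's saddles. Shank 20 mm in diameter along its x axis from x = -74 to +46 mm; head 30 mm across flats, x = +46 to +59 mm. Origin: on the shank's axis at the centre of mass, the place to grip it, at the start midway between the saddles. 0.42 kg (varies by a quarter). It may roll about its x axis.
- funnel: Dented bare steel funnel standing upside down, spout up: 110 mm tall, rim 90 mm in diameter, cone up to 64 mm, above it a straight spout 16 mm in diameter (64 to 110 mm above its underside), the place to grip it. Origin: centre of its underside, z up the spout. 0.2 kg. Starts centred on a pad of the pan.
- brush: Brass cup brush head standing bristles down: bristles and cup 72 mm in diameter up to 42 mm, above it a brass hub 22 mm in diameter (42 to 85 mm above its underside), the place to grip it. Origin: centre of its underside, z up the hub. 0.3 kg. Starts centred on a pad of the pan.
- mat: Fixed yellow mat, the side area: 240 (its x) x 140 (its y) x 4 mm. Origin: centre of its underside, z up. Room for funnel and brush head side by side along its x axis.
- stand: Fixed green inspection stand, base 120 (x) x 85 (y) x 10 mm. Origin: centre of underside, z up. Two aluminium saddles, 8 mm thick, 39 mm wide, tops 49 mm high, at x = -30 and +30 mm; their 90 degree notches, 37 mm wide at the top, carry the shank along the stand's x, its axis 45 mm above the origin. The bolt's origin belongs midway between them; its head may point either way.
- nut_a: Blackened steel hexagon nut lying flat, 46 mm across flats, 24 mm high, a bystander. Origin: centre of its underside.
- nut_b: Second blackened steel nut like the first, a bystander. Origin: centre of its underside.
- jar: Amber glass jar with a red cap, 60 mm in diameter, 100 mm tall, a bystander. Origin: centre of its underside.
Things that resemble listed ones, but are neither listed nor needed, are in the scene too. Of the things shaped like the stand, the green one is meant.

How it is judged:
By the outcome, as a careful person would: the job done as asked, in the order asked, and still so for the second after the job is handed in, with the robot touching nothing.
It also fails if it takes over 128 s, if anything falls off the work surface, if the arm or the gripper's body presses on something with over 40 N, if the wrist force passes 120 N, or if a joint passes its speed limit or range.

## Working session

There is one attempt and no reset: what is moved stays moved. The work goes in short steps, Python scripts to look and compute and a shell command to move; the robot and the scene stay as the last step left them, time stands still between calls to the robot, and variables do not carry over. Pictures are saved under pics/ and viewed, at most 14 in all, crops included, and the job is handed in when it is done.

```bash
ls; mkdir -p pics; python3 - <<'E'
from station import env
import cv2
print(env.state())
for n in ["scene","side"]:
    c=env.camera(n); cv2.imwrite(f"pics/{n}0.png",c["image"]); print(n,c["K"],c["k1"],c["origin"],c["attitude"])
    for t in ["pan","bolt","funnel","brush","mat","stand","nut_a","jar"]:
        for d in env.outline_of(n,t): print(t,round(d["confidence"],2),d["rect"])
E
```

```text
pics
{'clock': 0.0, 'joints': array([ 6.74842831e+01,  1.87334074e+01, -1.10920493e+01,  6.02743788e+01,
       -7.32528422e-04,  8.23118659e+01]), 'qd': array([-0.04027224, -0.02256187, -0.09395796,  0.05347625,  0.01347996,
       -0.00510428]), 'effort': array([ 5.20549065e-05, -4.43400836e+01,  2.62437326e+01,  1.54874643e-02,
       -3.57501131e-04,  9.86079101e-06]), 'ee_pos': array([140.48666549, 531.08931333, 195.08992512]), 'tool_rot': array([-1.79900964e+02, -1.26301431e-02,  1.65172407e+02]), 'wrist_force': array([-0.46281326,  0.12888894, -0.49836521]), 'wrist_torque': array([ 0.00014782, -0.03157706,  0.02232536]), 'grasp_force': 0.0, 'width': 0.9975851240536718}
scene [[461.47343919   0.         315.52872175]
 [  0.         461.47343919 202.47692668]
 [  0.           0.           1.        ]] -0.12334221891598356 [1269.67956497  143.79327238  879.03379675] [ 39.77692686   0.18976399 108.64189193]
pan 0.56 [286.8, 162.1, 121.9, 85.7]
bolt 0.96 [337.4, 171.3, 23.5, 46.3]
funnel 0.89 [356.4, 175.7, 33.7, 46.5]
brush 0.75 [311.5, 166.3, 26.7, 36.9]
brush 0.72 [335.9, 172.1,
[... 183 characters left out ...]
28.3, 18.8, 19.3]
jar 0.65 [322.6, 242.6, 25.5, 42.6]
side [[418.49294832   0.         318.75047423]
 [  0.         418.49294832 195.31984848]
 [  0.           0.           1.        ]] -0.04779703472616394 [335.08670721 936.3105574  661.62706626] [  60.17127106   -1.45167289 -162.29532097]
pan 0.83 [294.9, 194.9, 91.3, 69.9]
bolt 0.73 [325.1, 206.0, 46.8, 22.1]
bolt 0.21 [295.3, 174.7, 17.7, 14.4]
funnel 0.76 [322.1, 201.3, 33.4, 50.6]
mat 0.9 [245.1, 268.2, 121.0, 74.8]
mat 0.62 [320.8, 201.4, 35.3, 47.3]
stand 0.82 [365.6, 154.0, 44.9, 21.0]
stand 0.76 [349.6, 172.3, 37.0, 21.3]
nut_a 0.73 [237.3, 241.5, 21.8, 20.2]
nut_a 0.48 [298.9, 175.5, 14.9, 14.8]
jar 0.87 [259.4, 184.2, 23.6, 44.9]
```

```bash
python3 - <<'E'
import cv2
a=cv2.imread("pics/scene0.png")[110:310,160:540]; b=cv2.imread("pics/side0.png")[140:350,210:450]
cv2.imwrite("pics/sc.png",cv2.resize(a,None,fx=2.1,fy=2.1,interpolation=2)); cv2.imwrite("pics/si.png",cv2.resize(b,None,fx=2.8,fy=2.8,interpolation=2))
E
```

```text
(no output)
```

View pics/sc.png

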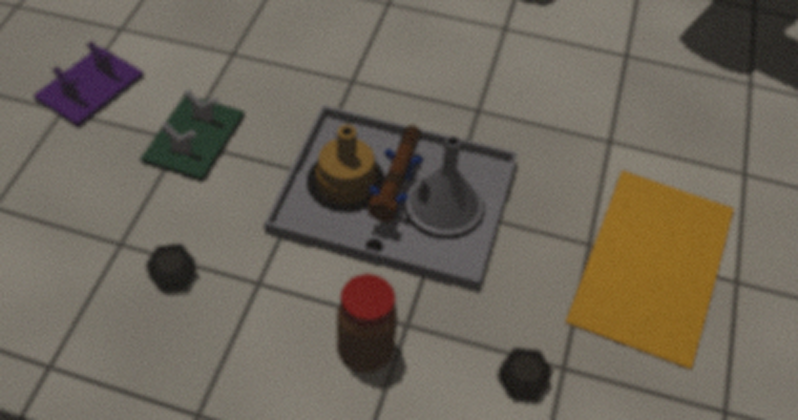

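View pics/si.png

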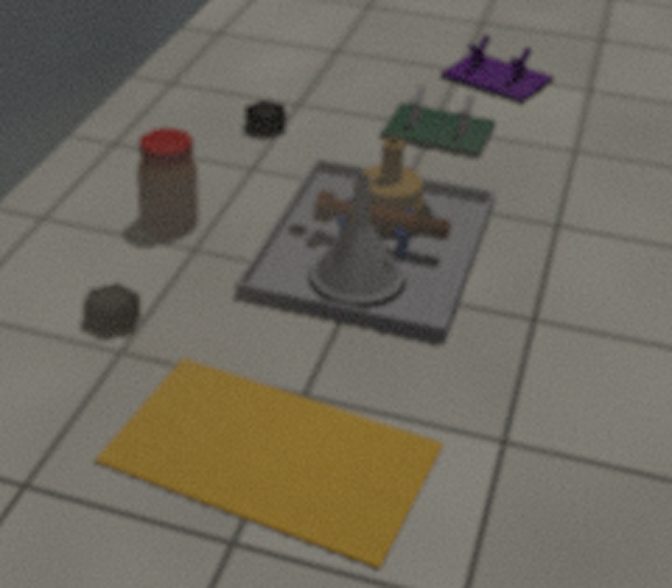

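The scene crop shows the green stand at (193,137), with the purple decoy to its left. The brush hub top is at (347,131), the bolt runs from head (383,208) to tail (411,133), the funnel spout top is at (452,143), and the mat centre is at (650,265). The side crop agrees with this, and the mat there is clear of everything else.

```bash
cat > h.py <<'E'
import numpy as np, cv2
from scipy.spatial.transform import Rotation as R
def rot(a): return R.from_euler("xyz",a,degrees=True).as_matrix()
def rays(c,px,T=None):
    px=np.asarray(px,float).reshape(-1,1,2)
    n=cv2.undistortPoints(px,c["K"],np.array([c["k1"],0,0,0.]))[:,0]
    d=np.c_[n[:,0],-n[:,1],-np.ones(len(n))]
    if T is None: o,M=np.array(c["origin"]),rot(c["attitude"])
    else: o,M=T[:3,3],T[:3,:3]
    return o,d@M.T
def plane(c,px,z,T=None):
    o,d=rays(c,px,T); return (o+d*((z-o[2])/d[:,2])[:,None])[:,:2]
def tool(s,c):
    T=np.eye(4);T[:3,:3]=rot(s["tool_rot"]);T[:3,3]=s["ee_pos"]; return T@c["T_tool_cam"]
def rect(xy):
    (cx,cy),(w,h),a=cv2.minAreaRect(xy.astype(np.float32))
    if w<h: w,h,a=h,w,a+90
    return np.round([cx,cy,w,h,(a+90)%180-90],1)
def big(m):
    n,l,s,_=cv2.connectedComponentsWithStats(m.astype(np.uint8)); i=1+np.argmax(s[1:,4]); 
    return np.vstack([k[:,0] for k in cv2.findContours((l==i).astype(np.uint8),0,1)[0]]).astype(float)
def hsv(c): return cv2.cvtColor(cv2.GaussianBlur(c["image"],(3,3),0),cv2.COLOR_BGR2HSV)
def rng(h,a,b): return cv2.inRange(h,np.array(a),np.array(b))>0
E
python3 - <<'E'
from station import env
from h import *
P={"scene":([160,110],2.1,[(325,108),(517,155),(480,284),(267,228)],(347,131),(452,143)),
   "side":([210,140],2.8,[(320,162),(495,192),(443,333),(238,291)],(393,146),(362,176))}
for n in P:
    c=env.camera(n); h=hsv(c)
    print(n,"mat",rect(plane(c,big(rng(h,(18,120,80),(32,255,255))),4)))
    g=rng(h,(50,60,20),(90,255,200)); print(" stand",rect(plane(c,big(g),10)),g.sum())
    o,s,pan,br,fu=P[n]; f=lambda q:np.array(q)/s+o
    w=plane(c,f(pan),18); print(" pan",w.round().tolist(),rect(w))
    print(" brush",plane(c,f([br]),91).round(),"funnel",plane(c,f([fu]),116).round())
    for t,z in [("nut_a",12),("jar",50),("bolt",39)]:
        for d in env.outline_of(n,t)[:3]:
            r=d["rect"]; print(" ",t,round(d["confidence"],2),plane(c,[(r[0]+r[2]/2,r[1]+r[3]/2)],z).round())
E
```

```text
scene mat [557.1 288.3 239.1 140.3  -6.8]
 stand [ 548.  -277.8  111.7   78.5   -2.4] 649
 pan [[459.0, -135.0], [461.0, 109.0], [658.0, 109.0], [660.0, -136.0]] [560.  -13.  244.6 200.3  89.7]
 brush [[554. -76.]] funnel [[558.  43.]]
  nut_a 0.58 [[ 744. -213.]]
  jar 0.57 [[766.  15.]]
  bolt 0.8 [[562. -14.]]
side mat [551.2 292.6 235.6 137.8  -7. ]
 stand [ 541.6 -280.6   49.5   33.4  -77.3] 127
 pan [[640.0, -129.0], [448.0, -133.0], [451.0, 119.0], [642.0, 122.0]] [545.   -5.6 256.  192.3  89.6]
 brush [[547. -64.]] funnel [[550.  44.]]
  nut_a 0.8 [[743. 187.]]
  nut_a 0.6 [[ 733. -217.]]
  jar 0.9 [[758.  20.]]
  jar 0.39 [[718. 230.]]
  bolt 0.79 [[550. -28.]]
  bolt 0.19 [[ 529. -216.]]
```

```bash
cat > go.py <<'E'
import sys
from station import env
from h import *
def go(x,y,z,yaw=None):
    s=env.state(); M=rot(s["tool_rot"]); d=M.T@(np.array([x,y,z])-s["ee_pos"])/400
    print("t",round(s["clock"],2),"pos",s["ee_pos"].round(1),"rot",s["tool_rot"].round(1),"w",round(s["width"],2),"g",round(s["grasp_force"],1),"F",s["wrist_force"].round(1))
    r=R.from_matrix(M.T@rot([180,0,yaw])).as_rotvec()/.5 if yaw is not None else 0
    print("offset",d.round(3),"rotation",np.round(r,3))
if __name__=="__main__": go(*map(float,sys.argv[1:]))
E
python3 go.py 350 260 260 120; python3 go.py 350 260 260 90
```

```text
t 1.3 pos [140.8 531.7 195.9] rot [180.    0.  165.2] w 1.0 g 0.0 F [-0.1  0.2  0.3]
offset [-0.68  -0.523 -0.16 ] rotation [ 0.    -0.     1.577]
t 1.3 pos [140.8 531.7 195.9] rot [180.    0.  165.2] w 1.0 g 0.0 F [-0.1  0.2  0.3]
offset [-0.68  -0.523 -0.16 ] rotation [ 0.    -0.     2.624]
```

```bash
python3 -m inch '{"offset":[[-0.68,-0.52,-0.16],[-0.68,-0.52,-0.16],[-0.68,-0.52,-0.16],[-0.68,-0.52,-0.16],[-0.68,-0.52,-0.16],[-0.68,-0.52,-0.16]],"rotation":[[0,0,0.9],[0,0,0.9],[0,0,0.9],[0,0,0.9],[0,0,0.9],[0,0,0.9]]}' -1 && python3 go.py 550 -20 320 90
```

```text
clock: 2.05
ee_pos: [352.1, 259.0, 260.7]
tool_rot: [179.9, 0.0, 139.2]
wrist_force: [0.2, 0.4, 0.6]
width: 1.003
grasp_force: 0.0
t 2.05 pos [352.1 259.  260.7] rot [179.9   0.  139.2] w 1.0 g 0.0 F [0.2 0.4 0.6]
offset [-0.83  -0.205 -0.148] rotation [3.000e-03 1.000e-03 1.719e+00]
```

```bash
python3 -m inch '{"offset":[[-0.83,-0.205,-0.15],[-0.83,-0.205,-0.15],[-0.83,-0.205,-0.15],[-0.83,-0.205,-0.15],[-0.83,-0.205,-0.15],[-0.83,-0.205,-0.15],[-0.83,-0.205,-0.15]],"rotation":[[0,0,0.86],[0,0,0.86],[0,0,0.86],[0,0,0.86],[0,0,0.86],[0,0,0.86],[0,0,0.86]]}' >/dev/null && python3 -m inch '{"offset":[[0,0,0],[0,0,0],[0,0,0],[0,0,0],[0,0,0]],"rotation":[[0,0,0.86],[0,0,0.86],[0,0,0.86],[0,0,0.86],[0,0,0.86]]}' && python3 - <<'E'
from station import env
from h import *
s=env.state(); c=env.camera("wrist"); cv2.imwrite("pics/w1.png",c["image"]); print(c["T_tool_cam"].round(3),c["K"],c["k1"])
T=tool(s,c); np.save("w1.npy",T)
for t,z in [("pan",18),("bolt",39),("funnel",6),("brush",6)]:
    for d in env.outline_of("wrist",t)[:2]:
        r=d["rect"]; print(t,round(d["confidence"],2),r,plane(c,[(r[0]+r[2]/2,r[1]+r[3]/2)],z,T).round(1), rect(plane(c,big(d["region"]),z,T)))
E
```

```text
clock: 3.55
ee_pos: [548.8, -16.7, 319.9]
tool_rot: [-180.0, -0.0, 90.2]
wrist_force: [-0.4, -0.8, -0.4]
width: 0.999
grasp_force: 0.0
[[ 1.00000e-03  9.52000e-01  3.06000e-01  7.94370e+01]
 [ 1.00000e+00 -0.00000e+00 -1.00000e-03 -3.09000e-01]
 [-1.00000e-03  3.06000e-01 -9.52000e-01 -1.79525e+02]
 [ 0.00000e+00  0.00000e+00  0.00000e+00  1.00000e+00]] [[286.38628376   0.         317.91059144]
 [  0.         286.38628376 197.03521404]
 [  0.           0.           1.        ]] -0.04268764392628529
bolt 0.89 [272.6, 148.4, 86.8, 20.8] [[545.8 -20.1]] [ 5.457e+02 -1.900e+01  1.366e+02  3.270e+01  3.000e-01]
funnel 0.71 [294.8, 88.1, 55.2, 56.9] [[556.1  45. ]] [553.7  43.1  90.6  90.2 -89.8]
brush 0.63 [301.8, 168.4, 39.5, 42.9] [[555.7 -82.2]] [553.  -84.4  80.6  72.2 -89.8]
```

View pics/w1.png

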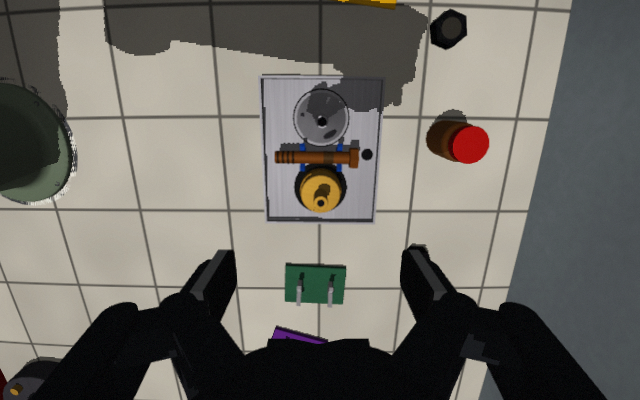

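The wrist view shows the funnel spout top at (322,122), the bolt with its head at (354,157), the brush hub top at (320,201), the pan corners, and the green stand at (286–346, 263–304), roughly parallel to the pan.

```bash
python3 - <<'E'
from station import env
from h import *
T=np.load("w1.npy"); c=env.camera("wrist"); p=lambda q,z:plane(c,q,z,T).round(1).tolist()
q=p([(262,75),(384,79),(374,222),(267,222)],18); print("pan",q,rect(np.array(q)))
print("funnel top",p([(322,122)],116),"rim",p([(321,116)],8),"hub top",p([(320,201.5)],91))
g=rng(hsv(c),(50,60,20),(90,255,200)); g[:240]=0; q=plane(c,big(g),10,T); print("stand",rect(q))
print("saddle tops",p([(301,275),(330,275),(299,305),(331,305)],49))
E
```

```text
pan [[460.8, 108.4], [652.4, 103.5], [651.5, -139.3], [456.8, -140.0]] [556.1 -17.4 248.4 194.7  89.1]
funnel top [[553.9, 42.1]] rim [[553.8, 45.9]] hub top [[552.2, -75.5]]
stand [ 543.1 -276.7  117.8   87.1   -3.5]
saddle tops [[519.0, -230.9], [571.7, -230.7], [514.2, -296.8], [574.8, -296.6]]
```

```bash
python3 go.py 553.5 44.5 80 90
```

```text
t 3.85 pos [549.1 -17.3 319.9] rot [-180.     0.    90.1] w 1.0 g 0.0 F [ 0.4  0.9 -0.1]
offset [0.154 0.011 0.6  ] rotation [-0.     0.     0.004]
```

```bash
python3 -m inch '{"offset":[[0.154,0.011,0.1],[0.154,0.011,0.2],[0.154,0.011,0.35],[0.154,0.011,0.45],[0.154,0.011,0.5],[0.154,0.011,0.55],[0.154,0.011,0.6],[0.154,0.011,0.6],[0.154,0.011,0.6]],"rotation":[[0,0,0],[0,0,0],[0,0,0],[0,0,0],[0,0,0],[0,0,0],[0,0,0],[0,0,0],[0,0,0]]}' && python3 - <<'E'
from station import env
from h import *
import cv2
c=env.camera("side"); a=c["image"][170:310,240:420]; b=env.camera("wrist")["image"][200:400,120:520]
b=cv2.resize(b,None,fx=1.3,fy=1.3); a=cv2.resize(a,None,fx=1.8,fy=1.8)[:252]; k=np.zeros((520,520,3),np.uint8); k[:260,:520]=b; k[262:514,:324]=a
cv2.imwrite("pics/f1.png",k)
E
```

```text
clock: 4.97
ee_pos: [553.9, 44.2, 80.5]
tool_rot: [180.0, 0.0, 90.1]
wrist_force: [0.3, -0.2, 1.8]
width: 0.998
grasp_force: 0.0
```

View pics/f1.png

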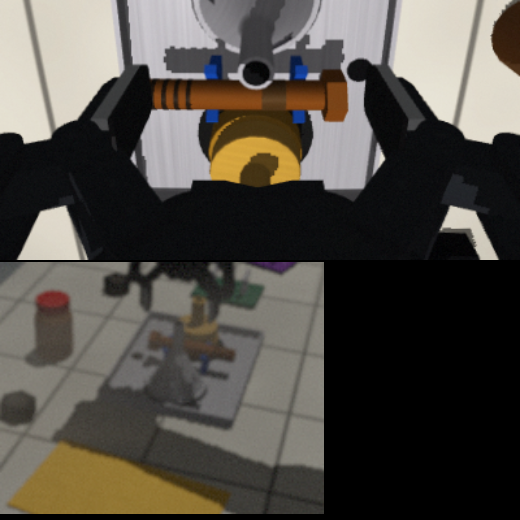

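```bash
python3 - <<'E'
from station import env
from h import *
for n in ["side","scene"]:
    c=env.camera(n); M=rot(c["attitude"]).T; F=np.diag([1,-1,-1.])@M; P=np.array([[554,44,80.],[554,44,116],[497,44,93],[611,44,93]])
    q=cv2.projectPoints(P,cv2.Rodrigues(F)[0],-F@c["origin"],c["K"],np.array([c["k1"],0,0,0.]))[0][:,0]; print(q.round(1).tolist())
    x,y=q[1].round().astype(int); im=c["image"].copy()
    for u,v in q.round().astype(int): im[v,u]=(0,255,0) 
    o=cv2.resize(im[y-50:y+70,x-80:x+80],None,fx=3.5,fy=3.5,interpolation=0); cv2.imwrite(f"pics/{n}1.png",o)
a=np.vstack([cv2.imread("pics/side1.png"),cv2.imread("pics/scene1.png")]); cv2.imwrite("pics/both1.png",cv2.resize(a,None,fx=.7,fy=.7))
E
```

```text
[[337.3, 214.5], [338.0, 202.6], [359.1, 214.3], [316.5, 206.3]]
[[374.5, 187.5], [376.0, 176.9], [380.8, 166.9], [368.9, 201.8]]
```

View pics/both1.png

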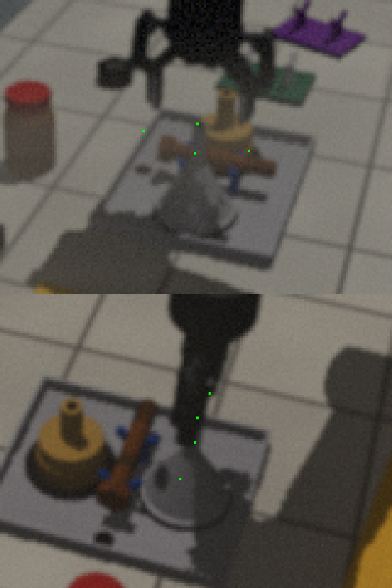

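```bash
python3 -m inch '{"offset":[[0,0,0],[0,0,0],[0,0,0],[0,0,0],[0,0,0],[0,0,0],[0,0,0],[0,0,0],[0,0,0],[0,0,0]],"rotation":[[0,0,0],[0,0,0],[0,0,0],[0,0,0],[0,0,0],[0,0,0],[0,0,0],[0,0,0],[0,0,0],[0,0,0]]}' 1 50
```

```text
clock: 6.42
ee_pos: [554.5, 44.2, 80.7]
tool_rot: [179.9, 0.0, 90.1]
wrist_force: [0.1, 0.8, 6.0]
width: 0.002
grasp_force: 2.8
```

```bash
python3 go.py 494.5 297 200 90
```

```text
t 6.42 pos [554.5  44.2  80.7] rot [179.9   0.   90.1] w 0.0 g 2.8 F [0.1 0.8 6. ]
offset [ 0.632 -0.148 -0.299] rotation [0.004 0.    0.004]
```

Width 0 means the fingers shut on nothing. I need a look before going further.

```bash
python3 - <<'E'
from station import env
from h import *
s=env.state(); print(s["joints"].round(2), s["wrist_force"].round(1))
o=[]
for n in ["side","scene"]:
    c=env.camera(n); M=rot(c["attitude"]).T; F=np.diag([1,-1,-1.])@M; P=np.array([[554,44,80.],[554,44,116]])
    q=cv2.projectPoints(P,cv2.Rodrigues(F)[0],-F@c["origin"],c["K"],np.array([c["k1"],0,0,0.]))[0][:,0].round().astype(int)
    x,y=q[1]; im=c["image"].copy()
    for u,v in q: im[v,u-3]=(0,255,0) 
    o.append(cv2.resize(im[y-40:y+50,x-50:x+50],None,fx=4,fy=4,interpolation=2))
w=cv2.resize(env.camera("wrist")["image"][190:290,270:370],(360,360)); 
cv2.imwrite("pics/b2.png",cv2.resize(np.hstack(o+[w]),None,fx=.68,fy=.68)); 
E
```

```text
[ -3.04  25.13 -19.57  45.17   0.    86.84] [0.1 0.8 6. ]
```

View pics/b2.png

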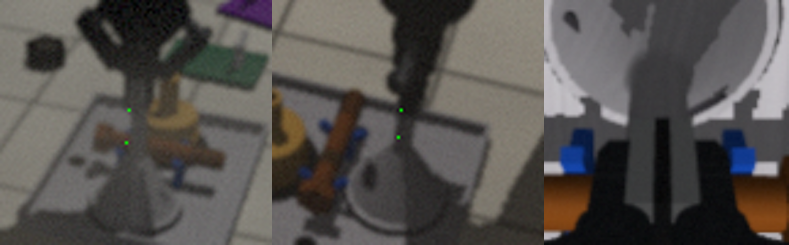

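```bash
python3 - <<'E'
from station import env
from h import *
c=env.camera("wrist"); im=c["image"].copy(); T=np.array(c["T_tool_cam"]); F=np.diag([1,-1,-1.])@T[:3,:3].T
P=np.array([[0,0,0.],[0,0,-19],[0,0,-36]]); q=cv2.projectPoints(P,cv2.Rodrigues(F)[0],-F@T[:3,3],c["K"],np.array([c["k1"],0,0,0.]))[0][:,0]; print(q)
for u,v in q.round().astype(int): im[v,u+30:u+34]=(0,255,0)
w=cv2.resize(im[200:300,260:380],None,fx=5,fy=5,interpolation=2); w=np.clip(w.astype(float)*1.6,0,255).astype(np.uint8); cv2.imwrite("pics/w2.png",w)
E
```

```text
[[318.06029001 227.39644775]
 [318.10356499 239.86976067]
 [318.15043918 253.38284997]]
```

View pics/w2.png

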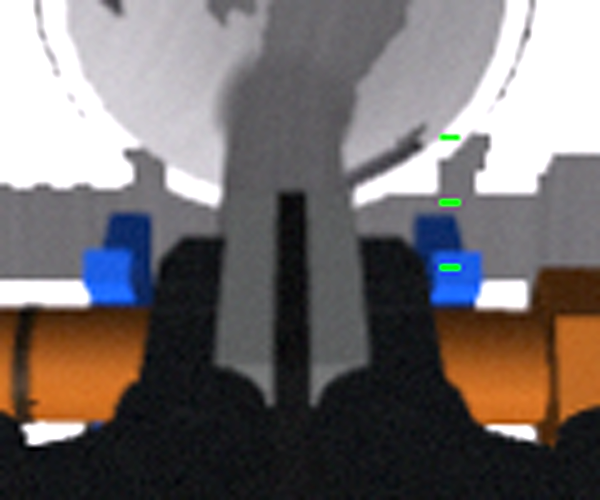

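The zoomed wrist view shows the fingers shut just above the spout, resting on its top. The fingertips start at row 238, so they sit about 36 mm higher than the reported TCP (true tip z ≈ reported + 36). In x they are centred on the spout. I'll raise, open, and go down about 36 mm deeper.

```bash
python3 -m inch '{"offset":[[0,0,-0.03],[0,0,-0.05],[0,0,-0.05]],"rotation":[[0,0,0],[0,0,0],[0,0,0]]}' >/dev/null; python3 -m inch '{"offset":[[0,0,0],[0,0,0],[0,0,0],[0,0,0],[0,0,0]],"rotation":[[0,0,0],[0,0,0],[0,0,0],[0,0,0],[0,0,0]]}' 0 50 && python3 -m inch '{"offset":[[0,0,0.02],[0,0,0.04],[0,0,0.06],[0,0,0.08],[0,0,0.1],[0,0,0.12],[0,0,0.14],[0,0,0.14],[0,0,0.14]],"rotation":[[0,0,0],[0,0,0],[0,0,0],[0,0,0],[0,0,0],[0,0,0],[0,0,0],[0,0,0],[0,0,0]]}'
```

```text
clock: 7.62
ee_pos: [553.3, 44.3, 99.8]
tool_rot: [-180.0, -0.0, 90.1]
wrist_force: [0.3, -0.8, -0.3]
width: 0.499
grasp_force: 0.0
clock: 8.75
ee_pos: [553.6, 44.3, 44.0]
tool_rot: [180.0, 0.0, 90.1]
wrist_force: [0.1, 0.1, 0.3]
width: 0.503
grasp_force: 0.0
```

```bash
python3 -m inch '{"offset":[[0,0,0],[0,0,0],[0,0,0],[0,0,0],[0,0,0],[0,0,0],[0,0,0]],"rotation":[[0,0,0],[0,0,0],[0,0,0],[0,0,0],[0,0,0],[0,0,0],[0,0,0]]}' 1 50
```

```text
clock: 9.62
ee_pos: [553.5, 44.3, 44.3]
tool_rot: [180.0, 0.0, 90.1]
wrist_force: [-1.8, 0.5, 5.0]
width: 0.172
grasp_force: 48.8
```

```bash
python3 go.py 494.5 297 144 90
```

```text
t 9.62 pos [553.5  44.3  44.3] rot [180.    0.   90.1] w 0.17 g 48.8 F [-1.8  0.5  5. ]
offset [ 0.632 -0.146 -0.249] rotation [0.001 0.    0.004]
```

```bash
python3 -m inch '{"offset":[[0,0,-0.05],[0,0,-0.12],[0,0,-0.25],[0.1,-0.03,-0.25],[0.2,-0.06,-0.25],[0.32,-0.09,-0.25],[0.44,-0.12,-0.25],[0.56,-0.146,-0.25],[0.632,-0.146,-0.25],[0.632,-0.146,-0.2],[0.632,-0.146,-0.1],[0.632,-0.146,-0.03],[0.632,-0.146,-0.01],[0.632,-0.146,-0.01],[0.632,-0.146,-0.01]],"rotation":[[0,0,0],[0,0,0],[0,0,0],[0,0,0],[0,0,0],[0,0,0],[0,0,0],[0,0,0],[0,0,0],[0,0,0],[0,0,0],[0,0,0],[0,0,0],[0,0,0],[0,0,0]]}' && python3 go.py 494.5 297 43
```

```text
clock: 11.5
ee_pos: [495.6, 297.4, 49.1]
tool_rot: [179.9, -0.0, 90.1]
wrist_force: [0.8, 0.3, -0.8]
width: 0.171
grasp_force: 49.2
t 11.5 pos [495.6 297.4  49.1] rot [179.9  -0.   90.1] w 0.17 g 49.2 F [ 0.8  0.3 -0.8]
offset [-0.001 -0.003  0.015] rotation 0
```

```bash
python3 -m inch '{"offset":[[0,0,0.006],[0,0,0.01],[0,0,0.014],[0,0,0.017],[0,0,0.017]],"rotation":[[0,0,0],[0,0,0],[0,0,0],[0,0,0],[0,0,0]]}'
```

```text
clock: 12.12
ee_pos: [494.6, 297.0, 42.3]
tool_rot: [180.0, -0.0, 90.1]
wrist_force: [-4.0, -1.7, 7.3]
width: 0.173
grasp_force: 50.3
```

```bash
python3 -m inch '{"offset":[[0,0,0],[0,0,0],[0,0,0],[0,0,0],[0,0,0]],"rotation":[[0,0,0],[0,0,0],[0,0,0],[0,0,0],[0,0,0]]}' 0 >/dev/null&& python3 -m inch '{"offset":[[0,0,-0.05],[0,0,-0.15],[0,0,-0.25],[0,0,-0.35],[0,0,-0.35]],"rotation":[[0,0,0],[0,0,0],[0,0,0],[0,0,0],[0,0,0]]}' && python3 - <<'E'
from station import env
from h import *
s=env.state(); c=env.camera("wrist"); T=tool(s,c)
for t,z in [("funnel",4),("brush",6),("mat",4)]:
    for d in env.outline_of("wrist",t)[:2]:
        print(t,round(d["confidence"],2),d["rect"],rect(plane(c,big(d["region"]),z,T)))
from go import go
go(552.5,-76,150,90)
E
```

```text
clock: 13.38
ee_pos: [496.9, 298.0, 184.7]
tool_rot: [179.6, -0.2, 90.1]
wrist_force: [0.1, 0.8, -0.8]
width: 0.498
grasp_force: 0.0
funnel 0.88 [280.5, 136.0, 71.7, 69.7] [494.  294.1  89.6  89.6 -17.7]
brush 0.49 [278.9, 135.7, 70.8, 71.5] [493.3 294.4  92.1  88.7  47.1]
mat 0.64 [265.5, 110.3, 197.6, 130.1] [555.1 289.  242.5 142.7  -6.6]
t 13.57 pos [493.6 296.6 179.8] rot [-1.799e+02  1.000e-01  9.010e+01] w 0.5 g 0.0 F [0.2 0.3 0.4]
offset [-0.932  0.146  0.075] rotation [-0.004  0.002  0.004]
```

```bash
python3 -m inch '{"offset":[[-0.15,0.03,0],[-0.3,0.05,0],[-0.45,0.08,0],[-0.6,0.1,0],[-0.75,0.12,0],[-0.88,0.146,0.04],[-0.932,0.146,0.075],[-0.932,0.146,0.1],[-0.932,0.146,0.1]],"rotation":[[0,0,0],[0,0,0],[0,0,0],[0,0,0],[0,0,0],[0,0,0],[0,0,0],[0,0,0],[0,0,0]]}' >/dev/null && python3 - <<'E'
from station import env
from h import *
s=env.state(); c=env.camera("wrist"); T=tool(s,c); cv2.imwrite("pics/w3.png",c["image"])
for t,z in [("brush",6),("bolt",39),("stand",10)]:
    for d in env.outline_of("wrist",t)[:2]:
        print(t,round(d["confidence"],2),d["rect"],rect(plane(c,big(d["region"]),z,T)))
np.save("w3.npy",T)
from go import go
go(552.5,-76,23,90)
E
```

```text
brush 0.82 [285.1, 151.4, 66.8, 73.4] [552.5 -84.9  85.   75.4 -77. ]
bolt 0.88 [239.1, 115.0, 143.1, 33.3] [ 5.462e+02 -1.860e+01  1.388e+02  3.020e+01  5.000e-01]
stand 0.94 [264.1, 296.4, 92.6, 51.3] [ 544.5 -267.6  119.4   72.6   -2.3]
t 14.9 pos [554.  -74.5 141.7] rot [180.    0.   90.2] w 0.5 g 0.0 F [ 0.1 -0.4 -0.2]
offset [-0.004 -0.004  0.297] rotation [0.002 0.    0.008]
```

View pics/w3.png

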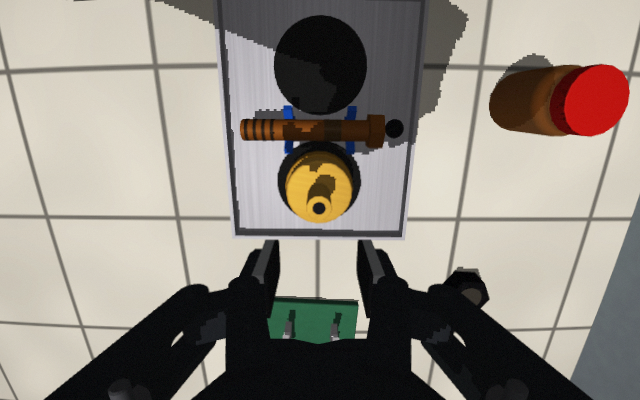

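The wrist view shows the empty funnel pad centred at (320,65), the bolt from (241,129) to (384,129) with the saddles at x 289 and 352, and the brush hub top at (319,208).

```bash
python3 - <<'E'
from station import env
from h import *
T=np.load("w3.npy"); c=env.camera("wrist"); p=lambda q,z:plane(c,q,z,T).round(1).tolist()
im=cv2.imread("pics/w3.png"); m=(im.max(2)<60); m[118:]=0; m[:12]=0; m[:,:272]=0; m[:,370:]=0
k=big(m); e=cv2.fitEllipse(k.astype(np.float32)); print(e, "pad",p([e[0]],6), rect(plane(c,k,6,T)))
print("hub",p([(319,208)],91)); d=env.outline_of("wrist","bolt")[0]["region"]
print("bolt axis ends",p([(241,129),(384,129)],39))
print("saddles",p([(285,108),(293,108),(348,108),(356,108),(320,117),(320,141)],43))
E
python3 -m inch '{"offset":[[-0.004,-0.004,0.1],[-0.004,-0.004,0.16],[-0.004,-0.004,0.21],[-0.004,-0.004,0.25],[-0.004,-0.004,0.28],[-0.004,-0.004,0.297],[-0.004,-0.004,0.297],[-0.004,-0.004,0.297]],"rotation":[[0,0,0],[0,0,0],[0,0,0],[0,0,0],[0,0,0],[0,0,0],[0,0,0],[0,0,0]]}'
```

```text
((320.0791320800781, 64.62796020507812), (92.27403259277344, 99.4454116821289), 179.24896240234375) pad [[553.6, 45.0]] [553.4  42.9  94.4  93.1 -87.3]
hub [[552.9, -77.8]]
bolt axis ends [[477.8, -16.4], [615.0, -15.9]]
saddles [[521.2, 3.0], [528.6, 3.0], [579.5, 3.2], [586.9, 3.2], [553.6, -5.0], [553.7, -27.2]]
clock: 16.0
ee_pos: [552.6, -77.5, 22.8]
tool_rot: [179.9, 0.0, 90.1]
wrist_force: [-0.0, 0.4, -0.1]
width: 0.497
grasp_force: 0.0
```

```bash
python3 -m inch '{"offset":[[0,0,0],[0,0,0],[0,0,0],[0,0,0],[0,0,0],[0,0,0],[0,0,0]],"rotation":[[0,0,0],[0,0,0],[0,0,0],[0,0,0],[0,0,0],[0,0,0],[0,0,0]]}' 1 50
```

```text
clock: 16.88
ee_pos: [552.8, -77.5, 22.9]
tool_rot: [179.9, 0.0, 90.1]
wrist_force: [1.0, 1.2, 5.6]
width: 0.243
grasp_force: 49.2
```

```bash
python3 go.py 613.5 283 142.8 90
```

```text
t 16.88 pos [552.8 -77.5  22.9] rot [179.9   0.   90.1] w 0.24 g 49.2 F [1.  1.2 5.6]
offset [ 0.901  0.154 -0.3  ] rotation [0.003 0.001 0.004]
```

```bash
python3 -m inch '{"offset":[[0,0,-0.05],[0,0,-0.15],[0,0,-0.3],[0.05,0.05,-0.3],[0.2,0.1,-0.3],[0.35,0.154,-0.3],[0.5,0.154,-0.3],[0.65,0.154,-0.3],[0.8,0.154,-0.3],[0.901,0.154,-0.3],[0.901,0.154,-0.25],[0.901,0.154,-0.15],[0.901,0.154,-0.07],[0.901,0.154,-0.02],[0.901,0.154,-0.004],[0.901,0.154,0.002],[0.901,0.154,0.006],[0.901,0.154,0.006]],"rotation":[[0,0,0],[0,0,0],[0,0,0],[0,0,0],[0,0,0],[0,0,0],[0,0,0],[0,0,0],[0,0,0],[0,0,0],[0,0,0],[0,0,0],[0,0,0],[0,0,0],[0,0,0],[0,0,0],[0,0,0],[0,0,0]]}'
```

```text
clock: 19.12
ee_pos: [613.6, 283.4, 21.0]
tool_rot: [179.9, -0.0, 90.1]
wrist_force: [-0.9, 0.1, 0.3]
width: 0.238
grasp_force: 49.8
```

```bash
python3 -m inch '{"offset":[[0,0,0.003],[0,0,0.003]],"rotation":[[0,0,0],[0,0,0]]}' && python3 -m inch '{"offset":[[0,0,0],[0,0,0],[0,0,0],[0,0,0],[0,0,0]],"rotation":[[0,0,0],[0,0,0],[0,0,0],[0,0,0],[0,0,0]]}' 0 >/dev/null&& python3 -m inch '{"offset":[[0,0,-0.05],[0,0,-0.15],[0,0,-0.25],[0,0,-0.35],[0,0,-0.4]],"rotation":[[0,0,0],[0,0,0],[0,0,0],[0,0,0],[0,0,0]]}' && python3 - <<'E'
from station import env
from h import *
s=env.state(); c=env.camera("wrist"); T=tool(s,c)
for t,z in [("funnel",4),("brush",4)]:
    for d in env.outline_of("wrist",t)[:2]:
        print(t,round(d["confidence"],2),d["rect"],rect(plane(c,big(d["region"]),z,T)))
from go import go
go(553.5,-16,150,180)
E
```

```text
clock: 19.38
ee_pos: [613.6, 283.4, 20.9]
tool_rot: [179.9, -0.0, 90.1]
wrist_force: [-3.3, -1.2, 8.8]
width: 0.243
grasp_force: 50.7
clock: 20.62
ee_pos: [614.1, 283.6, 181.6]
tool_rot: [179.8, -0.1, 90.1]
wrist_force: [-0.5, 0.6, -0.0]
width: 0.502
grasp_force: 0.0
funnel 0.96 [173.1, 124.3, 84.6, 73.0] [486.6 294.7 105.2  93.4  -7.2]
brush 0.94 [288.6, 146.6, 55.8, 62.2] [613.1 276.8  81.4  75.6 -89.9]
t 20.77 pos [613.7 283.5 179.7] rot [179.9  -0.   90.1] w 0.5 g 0.0 F [ 0.  -0.4 -0.5]
offset [-0.748 -0.152  0.073] rotation [ 5.000e-03  2.000e-03 -3.138e+00]
```

```bash
python3 -m inch '{"offset":[[-0.748,-0.152,0],[-0.748,-0.152,0],[-0.748,-0.152,0],[-0.748,-0.152,0],[-0.748,-0.152,0],[-0.748,-0.152,0],[-0.748,-0.152,0]],"rotation":[[0,0,-1],[0,0,-1],[0,0,-1],[0,0,-1],[0,0,-1],[0,0,-1],[0,0,-1]]}' >/dev/null && python3 -m inch '{"offset":[[0,0,0],[0,0,0],[0,0,0]],"rotation":[[0,0,-1],[0,0,-1],[0,0,-1]]}' >/dev/null && python3 -m inch '{"offset":[[0,0,0],[0,0,0],[0,0,0],[0,0,0]],"rotation":[[0,0,-1],[0,0,-1],[0,0,-1],[0,0,-1]]}' >/dev/null && python3 -m inch '{"offset":[[0,0,0],[0,0,0],[0,0,0]],"rotation":[[0,0,-0.14],[0,0,-0.14],[0,0,-0.14]]}' >/dev/null && python3 - <<'E'
from station import env
from h import *
s=env.state(); c=env.camera("wrist"); T=tool(s,c); cv2.imwrite("pics/w4.png",c["image"]);np.save("w4.npy",T)
for t,z in [("bolt",39),("stand",10)]:
    for d in env.outline_of("wrist",t)[:2]:
        print(t,round(d["confidence"],2),d["rect"],rect(plane(c,big(d["region"]),z,T)))
from go import go
go(553.5,-16,-14,180)
E
```

```text
bolt 0.81 [304.1, 111.8, 23.3, 120.0] [549.5 -17.4 138.9  27.9   0. ]
stand 0.8 [62.9, 114.8, 87.0, 98.7] [ 541.9 -283.4  120.2  102.9   -3. ]
stand 0.75 [0.0, 93.8, 15.3, 94.8] [ 513.8 -409.9  123.    21.5  -18.5]
t 23.05 pos [552.7 -16.  178.6] rot [ 180.   -0. -180.] w 0.5 g 0.0 F [ 0.2  1.3 -0.4]
offset [-0.002 -0.     0.482] rotation [ 0.    -0.     0.001]
```

View pics/w4.png

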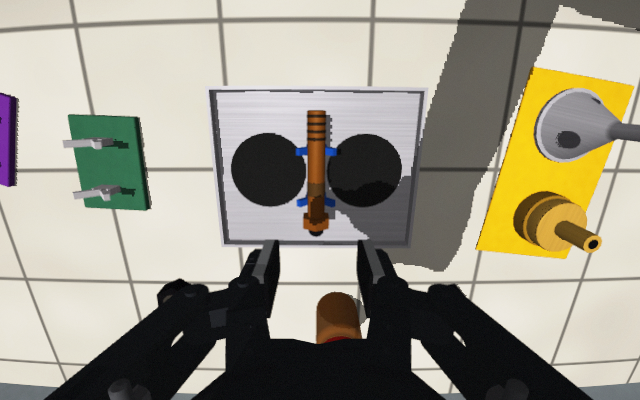

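The wrist view shows the pan with only the bolt in it, at column 316 with the head at (316,225). Both pads are bare, at (268,170) and (365,170), and the funnel and brush are upright on the mat. The green stand's top corners are at about (68,115), (138,117), (150,209) and (84,207).

```bash
python3 - <<'E'
from station import env
from h import *
T=np.load("w4.npy"); c=env.camera("wrist"); p=lambda q,z:plane(c,q,z,T).round(1)
im=cv2.imread("pics/w4.png")
for a,b in [(228,304),(328,404)]:
    m=(im.max(2)<70); m[:,:a]=0; m[:,b:]=0; m[:128]=0; m[210:]=0
    k=big(m); e=cv2.fitEllipse(k.astype(np.float32)); print("pad",p([e[0]],6),np.round(e[1]))
print("bolt",p([(316.5,112),(316.5,140),(316.5,190),(316,222)],39))
q=p([(68,115),(138,117),(150.5,209),(84,207.5)],10); print(q.tolist(),rect(q))
print("saddle tops", p([(66,143),(113,141),(75,196),(120,190)],49).tolist())
print("saddle feet", p([(91,150),(128,148),(97,199),(133,196)],10).tolist())
E
python3 -m inch '{"offset":[[-0.002,0,0.12],[-0.002,0,0.24],[-0.002,0,0.34],[-0.002,0,0.4],[-0.002,0,0.44],[-0.002,0,0.46],[-0.002,0,0.475],[-0.002,0,0.482],[-0.002,0,0.482],[-0.002,0,0.482]],"rotation":[[0,0,0],[0,0,0],[0,0,0],[0,0,0],[0,0,0],[0,0,0],[0,0,0],[0,0,0],[0,0,0],[0,0,0]]}'
```

```text
pad [[551.1 -77.7]] [70. 74.]
pad [[552.6  43.5]] [71. 75.]
bolt [[481.  -16. ]
 [510.8 -16.1]
 [568.2 -16.1]
 [608.4 -16.7]]
[[481.9, -317.5], [485.9, -229.4], [602.8, -234.5], [601.0, -326.2]] [ 543.4 -277.8  119.4   91.7   -2.5]
saddle tops [[510.9, -293.5], [509.5, -238.2], [572.5, -298.8], [565.2, -241.9]]
saddle feet [[524.7, -297.6], [522.7, -248.9], [589.0, -304.9], [584.9, -254.7]]
clock: 24.35
ee_pos: [554.0, -16.2, -13.6]
tool_rot: [-180.0, 0.1, -179.9]
wrist_force: [0.3, 0.1, 0.6]
width: 0.498
grasp_force: 0.0
```

```bash
python3 -m inch '{"offset":[[0,0,0],[0,0,0],[0,0,0],[0,0,0],[0,0,0],[0,0,0],[0,0,0]],"rotation":[[0,0,0],[0,0,0],[0,0,0],[0,0,0],[0,0,0],[0,0,0],[0,0,0]]}' 1 70
```

```text
clock: 25.22
ee_pos: [553.9, -18.2, -13.5]
tool_rot: [-179.8, 0.0, 180.0]
wrist_force: [-0.9, -5.0, 3.8]
width: 0.211
grasp_force: 68.2
```

```bash
python3 go.py 543 -240 106 177.2
```

```text
t 25.23 pos [553.9 -18.2 -13.5] rot [-179.8    0.   180. ] w 0.21 g 68.2 F [-0.9 -5.   3.8]
offset [ 0.027 -0.556 -0.296] rotation [-0.008  0.001  0.097]
```

```bash
python3 -m inch '{"offset":[[0,0,-0.02],[0,0,-0.06],[0,0,-0.15],[0,0,-0.3],[0.005,-0.1,-0.35],[0.01,-0.25,-0.4],[0.02,-0.4,-0.4],[0.027,-0.55,-0.4],[0.027,-0.64,-0.4],[0.027,-0.64,-0.4],[0.027,-0.64,-0.4]],"rotation":[[0,0,0],[0,0,0],[0,0,0],[0,0,0],[0,0,0.02],[0,0,0.05],[0,0,0.1],[0,0,0.1],[0,0,0.1],[0,0,0.1],[0,0,0.1]]}' && python3 - <<'E'
from station import env
from h import *
s=env.state(); c=env.camera("wrist"); T=tool(s,c); cv2.imwrite("pics/w5.png",c["image"]);np.save("w5.npy",T)
g=rng(hsv(c),(50,60,20),(90,255,200)); print(rect(plane(c,big(g),10,T)))
cv2.imwrite("pics/w5c.png",cv2.resize(c["image"][60:300,180:460],None,fx=2.2,fy=2.2,interpolation=2))
E
```

```text
clock: 26.6
ee_pos: [542.7, -271.3, 146.1]
tool_rot: [179.9, -0.0, 177.2]
wrist_force: [-0.5, 0.1, -4.2]
width: 0.204
grasp_force: 69.0
[ 540.2 -308.   117.8   26.5   -3.4]
```

View pics/w5c.png

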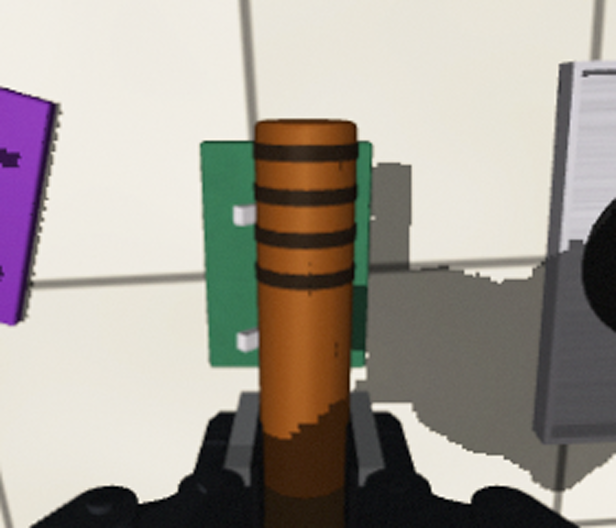

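The bolt is held level above the stand. The green base corners in the crop are (201,142), (372,142), (364,365) and (211,365), and the saddle ends on the left are at (236,214) and (239,341).

```bash
python3 - <<'E'
from station import env
from h import *
T=np.load("w5.npy"); c=env.camera("wrist"); p=lambda q,z:plane(c,np.array(q)/2.2+[180,60],z,T).round(1)
q=p([(201,142),(372,142),(364,366),(211,366)],10); print(q.tolist(),rect(q),q.mean(0))
print("saddle left ends (top)",p([(234,210),(237,336)],49).tolist())
print("bolt tip",p([(257,135),(356,135)],199).tolist())
from go import go
a=np.radians(-3.3)
go(q.mean(0)[0],q.mean(0)[1],146,180-3.0)
E
```

```text
[[481.5, -317.2], [485.6, -233.8], [604.1, -240.0], [600.1, -323.3]] [ 542.8 -278.5  118.9   83.5   -2.9] [ 542.825 -278.575]
saddle left ends (top) [[509.3, -299.2], [568.6, -302.6]]
bolt tip [[470.3, -275.9], [471.3, -256.6]]
t 26.7 pos [ 543.  -270.7  146.1] rot [180.   -0.  177.3] w 0.21 g 69.0 F [-0.6  0.5 -3.9]
offset [-0.001 -0.02   0.   ] rotation [ 0.001 -0.001  0.01 ]
```

```bash
python3 -m inch '{"offset":[[-0.001,-0.023,0.05],[-0.001,-0.023,0.15],[-0.001,-0.023,0.24],[-0.001,-0.023,0.3],[-0.001,-0.023,0.33],[-0.001,-0.023,0.35],[-0.001,-0.023,0.36],[-0.001,-0.023,0.365],[-0.001,-0.023,0.37],[-0.001,-0.023,0.37]],"rotation":[[0,0,0.01],[0,0,0.01],[0,0,0.01],[0,0,0.01],[0,0,0.01],[0,0,0.01],[0,0,0.01],[0,0,0.01],[0,0,0.01],[0,0,0.01]]}' && python3 go.py 542.8 -280 -7.5
```

```text
clock: 27.95
ee_pos: [543.1, -281.5, -1.9]
tool_rot: [-180.0, 0.0, 176.9]
wrist_force: [0.2, -0.9, -3.8]
width: 0.208
grasp_force: 69.0
t 27.95 pos [ 543.1 -281.5   -1.9] rot [-180.     0.   176.9] w 0.21 g 69.0 F [ 0.2 -0.9 -3.8]
offset [0.001 0.004 0.014] rotation 0
```

```bash
python3 -m inch '{"offset":[[0,0.002,0.005],[0,0.002,0.008],[0,0.002,0.011],[0,0.002,0.013],[0,0.002,0.013]],"rotation":[[0,0,0],[0,0,0],[0,0,0],[0,0,0],[0,0,0]]}'
```

```text
clock: 28.58
ee_pos: [543.0, -280.5, -7.2]
tool_rot: [180.0, -0.0, 176.9]
wrist_force: [-0.2, 1.2, -1.7]
width: 0.208
grasp_force: 69.4
```

```bash
python3 -m inch '{"offset":[[0,0,0.001],[0,0,0.003],[0,0,0.003]],"rotation":[[0,0,0],[0,0,0],[0,0,0]]}'
```

```text
clock: 28.95
ee_pos: [543.1, -280.6, -7.3]
tool_rot: [-180.0, 0.0, 176.9]
wrist_force: [-3.9, 2.8, 7.6]
width: 0.21
grasp_force: 70.4
```

```bash
python3 -m inch '{"offset":[[0,0,0],[0,0,0],[0,0,0],[0,0,0],[0,0,0]],"rotation":[[0,0,0],[0,0,0],[0,0,0],[0,0,0],[0,0,0]]}' 0 && python3 -m inch '{"offset":[[0,0,-0.03],[0,0,-0.08],[0,0,-0.15],[0,0,-0.3],[0,0,-0.4],[0,0,-0.5],[0,0,-0.5],[0,0,-0.5]],"rotation":[[0,0,0],[0,0,0],[0,0,0],[0,0,0],[0,0,0],[0,0,0],[0,0,0],[0,0,0]]}' >/dev/null && python3 - <<'E'
from station import env
from h import *
s=env.state(); c=env.camera("wrist"); T=tool(s,c); np.save("w6.npy",T)
for d in env.outline_of("wrist","bolt")[:2]: print(round(d["confidence"],2),d["rect"],rect(plane(c,big(d["region"]),45,T)))
print(s["ee_pos"])
cv2.imwrite("pics/w6.png",cv2.resize(c["image"][60:300,180:460],None,fx=2.2,fy=2.2,interpolation=2))
E
```

```text
clock: 29.58
ee_pos: [543.0, -280.6, -8.6]
tool_rot: [180.0, -0.0, 176.9]
wrist_force: [0.4, -0.3, -0.6]
width: 0.503
grasp_force: 0.0
0.87 [304.3, 111.8, 24.0, 114.7] [ 539.4 -279.6  140.4   28.4   -3.1]
[ 542.81409963 -280.39176872  191.62313722]
```

View pics/w6.png

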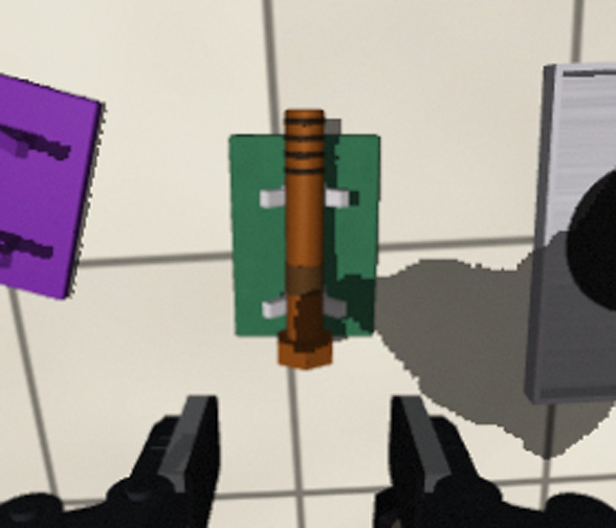

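The bolt lies in both notches of the green stand: tail at row 110, head shoulder at about row 338, saddles at rows 198 and 308.

```bash
python3 - <<'E'
from station import env
from h import *
T=np.load("w6.npy"); c=env.camera("wrist"); p=lambda q,z:plane(c,np.array(q)/2.2+[180,60],z,T).round(1).tolist()
print("tail,shoulder",p([(305,110),(305,338)],50)); print("saddles", p([(270,192),(270,204),(275,302),(275,315)],47))
print("base",np.mean(p([(229,135),(380,135),(373,335),(236,335)],10),axis=0))
from go import go
go(613.5,283.4,150,90)
E
```

```text
tail,shoulder [[469.3, -274.6], [588.6, -280.9]]
saddles [[508.8, -294.6], [515.0, -295.1], [568.1, -296.0], [575.5, -296.5]]
base [ 542.675 -278.65 ]
t 30.73 pos [ 542.2 -280.   190.2] rot [ 1.799e+02 -1.000e-01  1.769e+02] w 0.5 g 0.0 F [0.2 0.6 0.4]
offset [-0.102  1.416  0.102] rotation [-1.000e-03 -5.000e-03  3.034e+00]
```

```bash
python3 -m inch '{"offset":[[-0.1,0.95,0],[-0.1,0.95,0],[-0.1,0.95,0],[-0.1,0.95,0],[-0.1,0.95,0],[-0.1,0.95,0],[-0.1,0.95,0],[-0.1,0.95,0]],"rotation":[[0,0,1],[0,0,1],[0,0,1],[0,0,1],[0,0,1],[0,0,1],[0,0,1],[0,0,1]]}' >/dev/null; python3 go.py 613.6 283.4 150 90
```

```text
t 31.73 pos [602.8  97.2 190.5] rot [-1.799e+02 -1.000e-01  1.484e+02] w 0.5 g 0.0 F [-0.2 -0.3  0.4]
offset [0.221 0.411 0.101] rotation [-4.000e-03 -1.000e-03  2.037e+00]
```

```bash
python3 -m inch '{"offset":[[0.221,0.411,0],[0.221,0.411,0],[0.221,0.411,0],[0.221,0.411,0],[0.221,0.411,0]],"rotation":[[0,0,1],[0,0,1],[0,0,1],[0,0,1],[0,0,1]]}' >/dev/null; python3 -m inch '{"offset":[[0,0,0],[0,0,0],[0,0,0],[0,0,0]],"rotation":[[0,0,1],[0,0,1],[0,0,1],[0,0,1]]}' >/dev/null; python3 -m inch '{"offset":[[0,0,0],[0,0,0],[0,0,0]],"rotation":[[0,0,0.036],[0,0,0.036],[0,0,0.036]]}' >/dev/null; python3 go.py 613.6 283.4 21.5 90.1
```

```text
t 33.23 pos [614.7 282.9 191.5] rot [180.   0.  90.] w 0.5 g 0.0 F [0.3 0.4 0. ]
offset [ 0.001 -0.003  0.425] rotation [ 0.     0.    -0.005]
```

```bash
python3 -m inch '{"offset":[[0.001,-0.003,0.1],[0.001,-0.003,0.22],[0.001,-0.003,0.3],[0.001,-0.003,0.36],[0.001,-0.003,0.4],[0.001,-0.003,0.425],[0.001,-0.003,0.425],[0.001,-0.003,0.425]],"rotation":[[0,0,0],[0,0,0],[0,0,0],[0,0,0],[0,0,0],[0,0,0],[0,0,0],[0,0,0]]}'; python3 -m inch '{"offset":[[0,0,0],[0,0,0],[0,0,0],[0,0,0],[0,0,0],[0,0,0],[0,0,0]],"rotation":[[0,0,0],[0,0,0],[0,0,0],[0,0,0],[0,0,0],[0,0,0],[0,0,0]]}' 1 50; python3 go.py 552.8 -77.5 24
```

```text
clock: 34.22
ee_pos: [614.3, 283.8, 22.5]
tool_rot: [179.9, -0.0, 89.9]
wrist_force: [-0.1, -0.8, -0.2]
width: 0.501
grasp_force: 0.0
clock: 35.1
ee_pos: [614.0, 283.7, 22.5]
tool_rot: [179.9, -0.0, 89.9]
wrist_force: [-2.3, -0.1, 5.3]
width: 0.24
grasp_force: 48.8
t 35.1 pos [614.  283.7  22.5] rot [179.9  -0.   89.9] w 0.24 g 48.8 F [-2.3 -0.1  5.3]
offset [-0.903 -0.152 -0.004] rotation 0
```

```bash
python3 -m inch '{"offset":[[0,0,-0.05],[0,0,-0.15],[0,0,-0.3],[-0.05,-0.05,-0.3],[-0.2,-0.1,-0.3],[-0.35,-0.152,-0.3],[-0.5,-0.152,-0.3],[-0.65,-0.152,-0.3],[-0.8,-0.152,-0.3],[-0.903,-0.152,-0.3],[-0.903,-0.152,-0.25],[-0.903,-0.152,-0.15],[-0.903,-0.152,-0.08],[-0.903,-0.152,-0.03],[-0.903,-0.152,-0.014],[-0.903,-0.152,-0.014],[-0.903,-0.152,-0.014]],"rotation":[[0,0,0],[0,0,0],[0,0,0],[0,0,0],[0,0,0],[0,0,0],[0,0,0],[0,0,0],[0,0,0],[0,0,0],[0,0,0],[0,0,0],[0,0,0],[0,0,0],[0,0,0],[0,0,0],[0,0,0]]}' && python3 go.py 552.8 -77.5 24.3 90.1
```

```text
clock: 37.22
ee_pos: [553.1, -77.9, 28.0]
tool_rot: [179.9, 0.0, 89.9]
wrist_force: [0.8, -0.9, -2.3]
width: 0.239
grasp_force: 49.5
t 37.23 pos [553.1 -77.9  28. ] rot [179.9   0.   89.9] w 0.24 g 49.5 F [ 0.8 -0.9 -2.3]
offset [ 0.001 -0.001  0.009] rotation [ 0.003  0.001 -0.005]
```

```bash
python3 -m inch '{"offset":[[0.001,-0.001,0.004],[0.001,-0.001,0.008],[0.001,-0.001,0.011],[0.001,-0.001,0.011]],"rotation":[[0,0,0],[0,0,0],[0,0,0],[0,0,0]]}' && python3 -m inch '{"offset":[[0,0,0],[0,0,0],[0,0,0],[0,0,0],[0,0,0]],"rotation":[[0,0,0],[0,0,0],[0,0,0],[0,0,0],[0,0,0]]}' 0 && python3 -m inch '{"offset":[[0,0,-0.05],[0,0,-0.15],[0,0,-0.25],[0,0,-0.35],[0,0,-0.4],[0,0,-0.4]],"rotation":[[0,0,0],[0,0,0],[0,0,0],[0,0,0],[0,0,0],[0,0,0]]}' >/dev/null; python3 - <<'E'
from station import env
from h import *
s=env.state(); c=env.camera("wrist"); T=tool(s,c); np.save("w7.npy",T); cv2.imwrite("pics/w7.png",c["image"])
from go import go
go(494.6,297,184,90.1)
E
```

```text
clock: 37.72
ee_pos: [552.2, -77.4, 24.5]
tool_rot: [179.9, 0.0, 89.9]
wrist_force: [-4.6, 0.7, 11.3]
width: 0.24
grasp_force: 51.1
clock: 38.35
ee_pos: [551.9, -77.3, 22.5]
tool_rot: [-180.0, -0.0, 89.9]
wrist_force: [0.3, -1.0, 0.0]
width: 0.503
grasp_force: 0.0
t 39.15 pos [552.2 -77.3 182.8] rot [179.9   0.   89.9] w 0.5 g 0.0 F [-0.1  0.4  0.1]
offset [ 0.936 -0.145 -0.003] rotation [ 0.002  0.    -0.005]
```

View pics/w7.png

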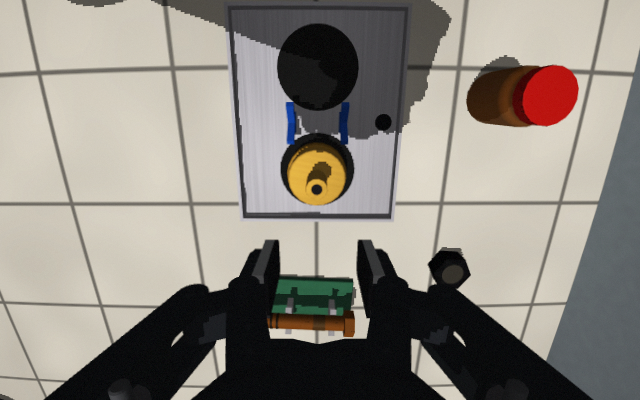

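The brush is upright on its pad, concentric with the black disc, with its hub top at (316,189). The bolt is still in the stand. The funnel is next.

```bash
python3 -m inch '{"offset":[[0.15,-0.03,0],[0.3,-0.06,0],[0.45,-0.09,0],[0.6,-0.12,0],[0.75,-0.145,0],[0.9,-0.145,0],[0.936,-0.145,0],[0.936,-0.145,0],[0.936,-0.145,0]],"rotation":[[0,0,0],[0,0,0],[0,0,0],[0,0,0],[0,0,0],[0,0,0],[0,0,0],[0,0,0],[0,0,0]]}'; python3 go.py 494.6 297 43 90.1
```

```text
clock: 40.28
ee_pos: [494.1, 295.6, 181.9]
tool_rot: [-179.9, 0.1, 89.8]
wrist_force: [-0.9, 0.6, -0.3]
width: 0.5
grasp_force: 0.0
t 40.27 pos [494.1 295.6 181.9] rot [-1.799e+02  1.000e-01  8.980e+01] w 0.5 g 0.0 F [-0.9  0.6 -0.3]
offset [0.004 0.002 0.347] rotation [-0.003  0.002 -0.009]
```

```bash
python3 -m inch '{"offset":[[0.003,0.001,0.1],[0.003,0.001,0.17],[0.003,0.001,0.23],[0.003,0.001,0.28],[0.003,0.001,0.32],[0.003,0.001,0.347],[0.003,0.001,0.347],[0.003,0.001,0.347]],"rotation":[[0,0,0],[0,0,0],[0,0,0],[0,0,0],[0,0,0],[0,0,0],[0,0,0],[0,0,0]]}'; python3 -m inch '{"offset":[[0,0,0],[0,0,0],[0,0,0],[0,0,0],[0,0,0],[0,0,0],[0,0,0]],"rotation":[[0,0,0],[0,0,0],[0,0,0],[0,0,0],[0,0,0],[0,0,0],[0,0,0]]}' 1 50; python3 go.py 553.5 44.3 45
```

```text
clock: 41.28
ee_pos: [495.2, 298.5, 44.5]
tool_rot: [179.9, -0.0, 89.9]
wrist_force: [0.0, -0.1, 0.0]
width: 0.5
grasp_force: 0.0
clock: 42.15
ee_pos: [495.0, 298.7, 44.4]
tool_rot: [180.0, -0.0, 90.0]
wrist_force: [-2.2, -0.2, 5.8]
width: 0.171
grasp_force: 48.9
t 42.15 pos [495.  298.7  44.4] rot [180.  -0.  90.] w 0.17 g 48.9 F [-2.2 -0.2  5.8]
offset [-0.636  0.147 -0.002] rotation 0
```

```bash
python3 -m inch '{"offset":[[0,0,-0.05],[0,0,-0.12],[0,0,-0.25],[-0.1,0.03,-0.25],[-0.2,0.06,-0.25],[-0.32,0.09,-0.25],[-0.44,0.12,-0.25],[-0.56,0.147,-0.25],[-0.632,0.147,-0.25],[-0.632,0.147,-0.2],[-0.632,0.147,-0.1],[-0.632,0.147,-0.04],[-0.632,0.147,-0.014],[-0.632,0.147,-0.014],[-0.632,0.147,-0.014]],"rotation":[[0,0,0],[0,0,0],[0,0,0],[0,0,0],[0,0,0],[0,0,0],[0,0,0],[0,0,0],[0,0,0],[0,0,0],[0,0,0],[0,0,0],[0,0,0],[0,0,0],[0,0,0]]}' && python3 go.py 553.5 46 46.3
```

```text
clock: 44.02
ee_pos: [554.1, 45.5, 50.4]
tool_rot: [179.9, 0.0, 89.9]
wrist_force: [0.1, 0.4, -2.1]
width: 0.173
grasp_force: 49.1
t 44.02 pos [554.1  45.5  50.4] rot [179.9   0.   89.9] w 0.17 g 49.1 F [ 0.1  0.4 -2.1]
offset [ 0.001 -0.002  0.01 ] rotation 0
```

```bash
python3 -m inch '{"offset":[[0,-0.001,0.004],[0,-0.001,0.008],[0,-0.001,0.011],[0,-0.001,0.011]],"rotation":[[0,0,0],[0,0,0],[0,0,0],[0,0,0]]}' && python3 -m inch '{"offset":[[0,0,0],[0,0,0],[0,0,0],[0,0,0],[0,0,0]],"rotation":[[0,0,0],[0,0,0],[0,0,0],[0,0,0],[0,0,0]]}' 0 && python3 -m inch '{"offset":[[0,0,-0.05],[0,0,-0.15],[0,0,-0.25],[0,0,-0.35],[0,0,-0.45],[0,0,-0.55],[0,0,-0.55]],"rotation":[[0,0,0],[0,0,0],[0,0,0],[0,0,0],[0,0,0],[0,0,0],[0,0,0]]}' ; python3 - <<'E'
from station import env
from h import *
s=env.state(); c=env.camera("wrist"); T=tool(s,c); cv2.imwrite("pics/w8.png",c["image"])
for t,z in [("funnel",6),("brush",6),("bolt",45)]:
    for d in env.outline_of("wrist",t)[:1]: print(t,round(d["confidence"],2),d["rect"],rect(plane(c,big(d["region"]),z,T)))
E
```

```text
clock: 44.52
ee_pos: [553.2, 45.5, 46.4]
tool_rot: [179.9, 0.0, 89.9]
wrist_force: [-2.8, 0.5, 7.5]
width: 0.168
grasp_force: 50.1
clock: 45.15
ee_pos: [552.8, 45.5, 45.0]
tool_rot: [-180.0, 0.0, 89.9]
wrist_force: [0.1, 0.6, 0.7]
width: 0.5
grasp_force: 0.0
clock: 46.02
ee_pos: [554.9, 45.5, 268.6]
tool_rot: [179.6, 0.0, 89.9]
wrist_force: [0.6, -0.9, -0.7]
width: 0.5
grasp_force: 0.0
funnel 0.85 [286.8, 130.2, 56.5, 57.0] [551.8  40.4  91.1  88.8  62. ]
brush 0.76 [292.5, 211.5, 43.3, 50.4] [551.  -90.1  93.9  73.1 -88.9]
bolt 0.52 [302.9, 336.7, 38.4, 6.2] [ 5.530e+02 -2.739e+02  4.280e+01  6.900e+00 -5.000e-01]
```

View pics/w8.png

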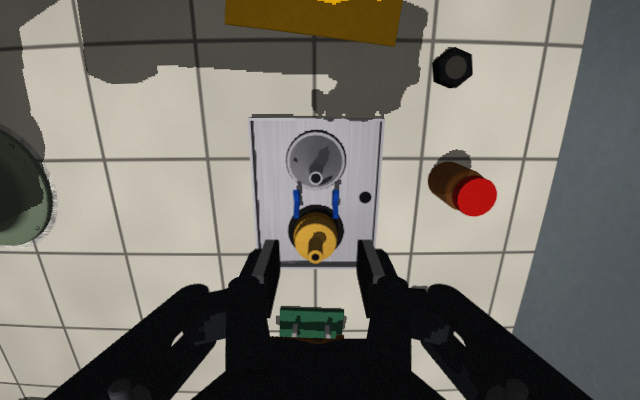

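```bash
python3 - <<'E'
from station import env
from h import *
s=env.state(); c=env.camera("wrist"); T=tool(s,c)
print(s["ee_pos"].round(1)); cv2.imwrite("pics/w9.png",cv2.resize(c["image"][115:270,245:390],None,fx=3.8,fy=3.8,interpolation=2))
for d in env.outline_of("wrist","funnel")[:1]: print(rect(plane(c,big(d["region"]),6,T)))
E
```

```text
[552.   45.6 263.8]
[552.4  40.8  89.1  88.6  90. ]
```

View pics/w9.png

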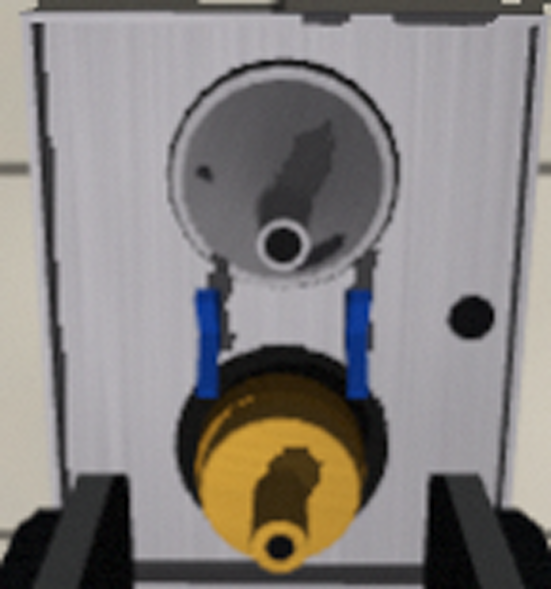

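The funnel rim sits concentric on its pad with an even black ring left and right, and the brush is centred on its pad at x ≈ 282. The bolt was still in the green stand in the wider view just before, and the gripper is clear of everything. Handing in.

```bash
python3 -c "
from station import env
print(env.hand_in())"
```

```text
the job is handed in; nothing more can be done
None
```

I handed the job in at about 46 s of the 128 s limit; no verdict came back. In the last pictures the bolt lay in both notches of the green stand, and the funnel and brush head stood upright, each centred on its pad to within about 2 mm.

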